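# Show the swab tube to the code reader

### The arm

A 7-joint arm with a two-finger parallel gripper is mounted at the origin on the work surface. World frame = base frame: x ahead of the robot, y to its left, z up, the work surface at z = 0. Lengths are in m, angles in rad, forces in N, time in s.
With the tool pointing down it reaches from about 0.35 to 0.9 m from the base axis. Payload 8.1 kg.
Tool frame: the origin (TCP) lies midway between the tips of the shut fingers; the grasp point (between the pads) lies 19 mm behind it; z points along the fingers, y is the line along which they close (so a half turn about z gives the same grasp; the last joint's range is limited). The gripper opens to 92 mm and grips with 3 to 60 N. Pads are 19 mm wide; open, the fingers measure 130 mm over their backs; the gripper's body (75 mm by 190 mm) begins 47 mm behind the grasp point.
Start: joints at [1.05, 0.434, 0.025, 1.573, -0.012, 1.134, -0.075], TCP at [0.254, -0.571, 0.227] pointing down, gripper open.
Joint ranges: [-2.62, 2.62], [-0.44, 2.09], [-1.27, 1.32], [0.08, 2.57], [-1.32, 4.46], [0.12, 2], [-2.74, 2.74]. Speed limits (rad/s): [2.22, 2.22, 3.01, 3.01, 3.14, 3.14, 3.14].

### API

Orientations are given as a rotation vector (axis times angle).
In Python, from cell import arm gives the robot as it stands.
- The arm moves only by the tool move_arm, never from a script. Its argument "motion" is a list of rows, each an object of numbers: "tx", "ty", "tz": the shift along the tool's x, y, z normalised to -1 to 1, where 1 is 1000 mm; "twist": the turn about the tool's z normalised to -1 to 1, where 1 is pi/2 rad. In form: [{"tx": .., "ty": .., "tz": .., "twist": ..}, ...]. A call has 1 to 12 rows; each row shifts and turns the commanded pose from where the row before left it, along the tool's axes as they then stand; what a row does not reach is not made up. A row lasts 1/10 s, in which the tool goes at most 50 mm and 8.59 degrees, less where a joint would pass 70% of its speed; a pose out of reach is approached as far as the arm can. A call with a number of a shift or a turn outside -1 to 1 is refused whole. A call with a gripper value outside its range is refused whole. "gripper" is the gripper's target within -1 to 1 (shut at 1, half-way at 0, fully open at -1), set as the call begins (left out, the last holds). The fingers move at their own pace and stop on an object; "squeeze" is the grip in N (left out, the last holds). Time passes only in rows, so rows that do not move let the fingers close. It gives the time, the measured TCP pose, the force, the opening and the grip force at its end, in the units of the state.
- arm.observe(): the state, without advancing time (a new reading comes with each control period).
- arm.get_image(name): name is "scene" or "top" or "wrist"; returns the picture (480x640x3 uint8, red, green, blue); there is no depth.
- arm.calibration(name): a dict with "K" (3x3 intrinsics, pixels), "T" (4x4, takes a point from camera to world coordinates). Camera axes: x right, y down, z forward; pixel columns grow to the right and rows downward; lengths in m; the calibration is good to about 2 mm. A picture is of the moment at which its call begins: read the wrist's pose just before it. calibration takes no time and is no camera call; for the wrist camera it gives the pose at the moment of the call.
- arm.sign_off(): hands the job in; it is judged then, once.
Trained networks look in the newest picture that a camera, given by its name, has taken for a name from the list of things; names that differ only in an ending like _2 or _b are one class to them, and where a whole thing is asked for, a point or a joint stands for the part that bears it (a point fixed in the world has none). Each returns a list of dicts, best first, with "conf" (0 to 1); they miss things now and then, are a little off and sometimes report something else, mostly with a low value. They report only what shows in the picture. A call takes as long as a camera call. They do not tell look-alikes from the thing itself.
- arm.look_for(camera, query): "point" ([column, row] as shares, 0 to 1, of the picture: columns of its width, rows of its height, amid what is visible of it).
- arm.regions_of(camera, query): "region" (480x640 bool, what is visible of it) and "point" ([column, row] as shares, 0 to 1, of the picture: columns of its width, rows of its height, amid what is visible of it).
- arm.place_of(camera, query): "point" ([column, row] as shares, 0 to 1, of the picture: columns of its width, rows of its height: a listed point, or the origin of a listed thing).
The state is a dict: "clock": time; "joints": joint angles; "dq": joint speeds; "joint_efforts": joint torques, N m; "position": TCP position; "ee_rot": TCP orientation; "force": force on the tool from outside, world axes, zero at the start; "ft_torque": the same for the moment, N m; "width": opening from 0.0 (shut) to 1.0 (fully open); "gripper_force": force on a finger pad.
Only numpy, scipy, OpenCV 4.12 (cv2) and the standard library are available. Lean on these libraries where they do the work, as an engineer would, in place of code of your own. Each camera call takes 0.05 s, during which the arm holds its last target. There are 200 camera calls.

### The job

Take the one long tube out of the red rack by its cap and show its bar code to the desk reader: cap end up, the code square to the reader's window, centred on it and about 9 cm away, the tube leaning back as the reader looks down. Finish while still holding it still there, for the reader to read. Do not touch the reader, leave the short tubes standing in the rack, and do not shift the rack or the brown jar.

Things in the scene. Friction and masses are not known exactly. Their poses are not given: they have to be found in the camera images.
- long_tube: long clear tube, 16 mm thick, 125 mm over all, about 20 g, standing loosely in a cell of the rack (may lean a few degrees). White ribbed screw cap, 19 mm in diameter, from 104 mm up to the top. Origin: its foot, on the axis; z up the axis to the cap; x out through the middle of its bar code. The label (white, black bars across the tube) covers only the +x side, 36 to 84 mm above the foot.
- code (a point): middle of the long tube's bar code, on the label's surface: 8 mm from the tube's axis on its +x side, 60 mm above its foot. Axes as the long tube's.
- short_tube_a: clear tube like the long one but short: 16 mm thick, 85 mm over all, its white cap 19 mm in diameter and 19 mm high. Stands in the rack. Origin: the foot of the tube on its axis; z runs up to the cap, x points out through its own bar-code label. Not wanted: it stays in the rack.
- short_tube_b: clear tube like the long one but short: 16 mm thick, 85 mm over all, its white cap 19 mm in diameter and 19 mm high. Stands in the rack. Origin: the foot of the tube on its axis; z runs up to the cap, x points out through its own bar-code label. Not wanted: it stays in the rack.
- short_tube_c: clear tube like the long one but short: 16 mm thick, 85 mm over all, its white cap 19 mm in diameter and 19 mm high. Stands in the rack. Origin: the foot of the tube on its axis; z runs up to the cap, x points out through its own bar-code label. Not wanted: it stays in the rack.
- rack: red lattice tube rack, loose on the bench: 94 (x) by 145 (y) mm, 52 mm high, 300 g, 4 by 6 square cells 18.5 mm wide at 22.5 mm pitch. Tubes stand on its floor 4 mm above the bench, and come out straight up, until the foot is above the 52 mm high top. Origin: centre of its underside, z up.
- reader: stand of the code reader, fixed on the bench: round grey foot, 120 mm in diameter, 17 mm high, and a black bent neck 15 mm thick rising at its +x side. Origin: centre of the foot's underside; z up; the reader looks towards its -x.
- reader_head: grey head of the reader, 66 mm wide, 44 high, 77 long. Origin: centre of its black window, 208 mm above the bench and 10 mm to +x of the foot's centre. -x: line of sight, out of the window, 20 degrees below level; y level; z up the window's face. Shown right, the code is at (-0.09, 0, 0) in these axes and the tube's x, y, z axes are parallel to them: the cap leans 20 degrees away from the reader.
- bottle: low brown glass jar with a white lid, 52 mm in diameter and 100 mm high, standing on the bench near by. Origin: centre of its underside. It stays where it is.
Mind the look-alikes: they are no part of the job. There is more than one size of the bottle; the one meant has the size given above. Several things have the shape of the reader; the one meant has the colours described above.

How it is judged:
On the way:
1. the long tube is drawn up clear of the rack in the fingers (z of long_tube in the frame of rack above 0.054 m and contact force between the fingers and long_tube above 0.3 N and angle between long_tube's own z axis and vertical below 1 rad), for 0.1 s.
At the end, for the whole second after the job is handed in: Long tube held still by its cap, touching only the fingers: code facing the window, 60 to 120 mm out and within 20 mm of the line of sight each way, axes within 0.40 rad of the reader head's, cap end up; short tubes standing in the rack; rack and jar within 20 mm of where they were (x of code in the frame of reader_head between -0.12 and -0.06 m and y of code in the frame of reader_head between -0.02 and 0.02 m and z of code in the frame of reader_head between -0.02 and 0.02 m and angle between the x axis of long_tube and the x axis of reader_head, either way round below 0.35 rad and angle between the z axis of long_tube and the z axis of reader_head, either way round below 0.3 rad and x of reader_head in the frame of long_tube above 0.04 m and angle between long_tube's own z axis and vertical below 1 rad and z of the grasp point in the frame of long_tube above 0.098 m and contact force between the fingers and long_tube above 0.3 N and linear speed of long_tube below 0.02 m/s and angular speed of long_tube below 0.2 rad/s and contact force between long_tube and rack below 0.05 N and contact force between long_tube and reader below 0.05 N and z of short_tube_a in the frame of rack between -0.004 and 0.014 m and angle between each of short_tube_a, short_tube_b, short_tube_c's own z axis and vertical below 0.3 rad and z of short_tube_b in the frame of rack between -0.004 and 0.014 m and z of short_tube_c in the frame of rack between -0.004 and 0.014 m and distance of each of rack, bottle from where it was at the start of the episode below 0.02 m and angle between bottle's own z axis and vertical below 0.2 rad); the arm keeps its last pose, push and grip.
It fails at once if the reader is touched by the robot or the tube (contact force between any of the fingers, the arm, long_tube and reader above 0.5 N).
It fails at once if a short tube is pulled out of the rack or knocked over (not (z of short_tube_a in the frame of rack between -0.004 and 0.014 m and angle between short_tube_a's own z axis and vertical below 0.3 rad) or not (z of short_tube_b in the frame of rack between -0.004 and 0.014 m and angle between short_tube_b's own z axis and vertical below 0.3 rad) or not (z of short_tube_c in the frame of rack between -0.004 and 0.014 m and angle between short_tube_c's own z axis and vertical below 0.3 rad)).
It fails at once if the rack is dragged or the jar is shifted or tipped over (distance of any of rack, bottle from where it was at the start of the episode above 0.03 m or angle between bottle's own z axis and vertical above 0.5 rad).
It also fails if it takes over 42 s, if anything falls off the work surface, if the arm or the gripper's body presses on something with over 40 N, if the wrist force passes 120 N, or if a joint passes its speed limit or range.

## Working session

There is one attempt and no reset: what is moved stays moved. The work goes in short steps, Python scripts to look and compute and a tool call to move; the robot and the scene stay as the last step left them, time stands still between calls to the robot, and variables do not carry over. Pictures are saved under pics/ and viewed, at most 10 in all, crops included, and the job is handed in when it is done.

Besides the shell and the picture viewer there is one more tool, called by a JSON object that holds its "op" and its "data", one argument or row to a line. move_arm: Moves the arm, as the interface text tells. Scaled input: -1 to 1 covers 1000 mm each way for a shift and pi/2 rad each way for a turn. Its arguments: {"type":"object","properties":{"motion":{"type":"array","items":{"type":"object","properties":{"tx":{"type":"number"},"ty":{"type":"number"},"tz":{"type":"number"},"twist":{"type":"number"}}}},"gripper":{"type":"number"},"squeeze":{"type":"number"}},"required":["motion"]}

```bash
mkdir -p pics; ls; python3 - <<'E'
from cell import arm
import cv2,numpy as np
np.set_printoptions(precision=4,suppress=True)
print(arm.observe())
for n in ["scene","top"]:
    im=arm.get_image(n); cv2.imwrite(f"pics/{n}0.png",im[:,:,::-1])
    c=arm.calibration(n);print(n,c["K"],c["T"])
    for q in ["long_tube","code","short_tube_a","rack","reader","reader_head","bottle"]:
        print(q,[(np.round(np.array(d["point"])*[640,480],1).tolist(),round(d["conf"],2)) for d in arm.place_of(n,q)][:5])
E
```

```text
pics
{'clock': 0.0, 'joints': array([ 1.0504,  0.4352,  0.025 ,  1.5741, -0.0116,  1.134 , -0.0751]), 'dq': array([-0.0019, -0.0006,  0.0011, -0.0002, -0.0002,  0.0009,  0.001 ]), 'joint_efforts': array([ -0.0011, -66.7828,   0.9843, -31.4456,  -0.0606,   0.0428,
         0.0002]), 'position': array([ 0.2533, -0.5708,  0.2259]), 'ee_rot': array([-3.0719, -0.6511,  0.0007]), 'force': array([ 1.0374,  0.267 , -0.1863]), 'ft_torque': array([ 0.0307,  0.0187, -0.003 ]), 'gripper_force': 0.0, 'width': 1.0004359798092322}
scene [[524.523    0.     321.5472]
 [  0.     524.523  241.9741]
 [  0.       0.       1.    ]] [[-0.776   0.3434 -0.529   1.1124]
 [ 0.6305  0.401  -0.6645  0.5743]
 [-0.016  -0.8493 -0.5277  0.6919]
 [ 0.      0.      0.      1.    ]]
long_tube [([384.3, 397.1], 0.92)]
code [([377.7, 380.8], 0.71)]
short_tube_a [([418.1, 390.5], 0.84), ([406.6, 413.1], 0.73), ([391.1, 381.4], 0.67)]
rack [([401.3, 398.3], 0.57)]
reader [([278.8, 303.1], 0.89), ([203.0, 274.2], 0.72), ([369.9, 244.8], 0.59)]
reader_head [([182.5, 194.5], 0.95), ([270.9, 219.5], 0.69), ([371.6, 169.3], 0.68)]
bottle [([304.4, 341.6], 0.96), ([265.9, 367.0], 0.61)]
top [[511.78     0.     319.957 ]
 [  0.     511.78   232.7965]
 [  0.       0.       1.    ]] [[-0.0082 -0.9862  0.1655  0.4053]
 [-0.9999  0.0064 -0.0115 -0.0785]
 [ 0.0103 -0.1655 -0.9862  1.1627]
 [ 0.      0.      0.      1.    ]]
long_tube [([208.4, 209.1], 0.48), ([196.3, 233.8], 0.3)]
code [([205.9, 194.2], 0.67)]
short_tube_a [([197.0, 231.2], 0.59), ([190.9, 210.5], 0.57), ([215.8, 226.0], 0.56)]
rack [([205.4, 219.0], 0.77)]
reader [([369.0, 346.7], 0.92), ([345.5, 217.8], 0.73), ([432.8, 182.2], 0.66)]
reader_head [([359.4, 192.5], 0.98), ([378.5, 351.2], 0.76), ([456.9, 152.7], 0.66)]
bottle [([294.4, 161.8], 0.81), ([296.8, 199.6], 0.59)]
```

View pics/scene0.png

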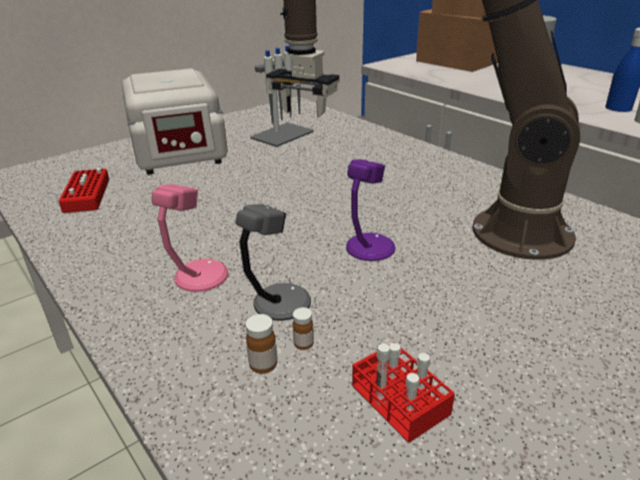

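View pics/top0.png

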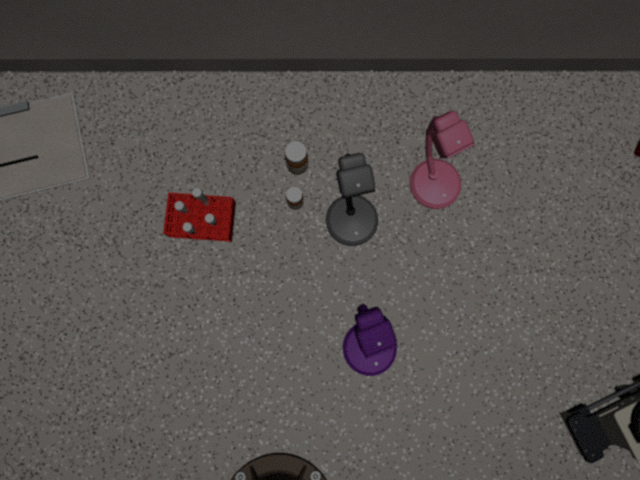

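The scene shows the grey reader with its foot at (282,300) and head at (260,219). The red rack is at (401,398), and the long tube's cap is highest, at (384,352). In the top view the rack is at (200,217) with four caps, and the grey reader is at (352,220), looking roughly toward the robot.

```bash
cat > h.py <<'E'
from cell import arm
import cv2,numpy as np
np.set_printoptions(precision=4,suppress=True)
C={n:arm.calibration(n) for n in ["scene","top"]}
def proj(c,P):
    P=np.atleast_2d(P);q=(P-c["T"][:3,3])@c["T"][:3,:3]
    p=q@c["K"].T;return p[:,:2]/p[:,2:]
def ray(c,uv): return c["T"][:3,:3]@np.linalg.inv(c["K"])@[uv[0],uv[1],1.]
def onz(c,uv,z):
    d=ray(c,uv);o=c["T"][:3,3];return o+d*(z-o[2])/d[2]
def tri(obs):
    A=np.zeros((3,3));b=np.zeros(3)
    for c,uv in obs:
        d=ray(c,uv);d/=np.linalg.norm(d);M=np.eye(3)-np.outer(d,d);A+=M;b+=M@c["T"][:3,3]
    return np.linalg.solve(A,b)
def headpose(fx,fy,yaw):
    c,s=np.cos(yaw),np.sin(yaw);Rz=np.array([[c,-s,0],[s,c,0],[0,0,1]])
    a=np.radians(20);X=np.array([np.cos(a),0,np.sin(a)]);Z=np.array([-np.sin(a),0,np.cos(a)])
    R=Rz@np.stack([X,[0,1,0],Z],1);return R,np.array([fx,fy,0])+Rz@[.01,0,.208]
E
python3 - <<'E'
from h import *
from scipy.optimize import least_squares
for n,z,uv in [("scene",.118,(384,352)),("top",.118,(197,194)),("top",.118,(209,218)),("scene",.004,(384,397))]: print(n,uv,onz(C[n],uv,z))
caps={"scene":[(384,352),(395,351),(424,360),(413,381)],"top":[(197,194),(179,206),(209,218),(187,228)]}
for i in caps["scene"]:
    for j in caps["top"]:
        p=tri([(C["scene"],i),(C["top"],j)]);e=np.abs(proj(C["top"],p)-j).max()
        if e<5: print(i,j,p,e)
print("rack c",onz(C["scene"],(401.3,398.3),0),onz(C["top"],(205.4,219),0))
for n in C:
    arm.get_image(n)
    for q in ["reader","reader_head"]:
        for d in arm.regions_of(n,q):
            m=d["region"];print(n,q,d["point"]*np.array([640,480]),m.sum(),round(d["conf"],2))
            x,y=d["point"][0]*640,d["point"][1]*480
            if (n=="scene" and 235<x<312 and 200<y<320) or (n=="top" and 325<x<380 and 150<y<245): np.save(f"{n}_{q}.npy",m)
print("foot",onz(C["scene"],(278.8,303.1),0),onz(C["top"],(345.5,217.8),0))
E
ls *.npy
```

```text
scene (384, 352) [0.6669 0.1646 0.118 ]
top (197, 194) [0.6645 0.1658 0.118 ]
top (209, 218) [0.6132 0.1394 0.118 ]
scene (384, 397) [0.6542 0.1593 0.004 ]
(384, 352) (197, 194) [0.6656 0.165  0.1173] 0.4580360180302705
(384, 352) (209, 218) [0.6279 0.1413 0.0761] 3.225104230013642
(395, 351) (197, 194) [0.6592 0.1705 0.1206] 2.627538487517711
(395, 351) (209, 218) [0.6211 0.1472 0.0793] 0.1120444253480457
(424, 360) (179, 206) [0.6353 0.2087 0.115 ] 2.741574353395322
(424, 360) (187, 228) [0.6001 0.1928 0.0799] 0.46381996187409413
(413, 381) (179, 206) [0.6479 0.212  0.0804] 0.24745783425078116
(413, 381) (187, 228) [0.6124 0.1958 0.0422] 3.4603947139740683
rack c [0.6313 0.1776 0.    ] [0.6344 0.1722 0.    ]
scene reader [268.224 284.688] 3242 0.84
scene reader [364.672 230.112] 2243 0.78
scene reader [179.968 255.312] 3142 0.77
scene reader_head [172.928 194.016] 1079 0.93
scene reader_head [259.584 218.688] 1258 0.89
scene reader_head [364.992 170.88 ] 723 0.86
top reader [440.32  165.408] 3832 0.82
top reader [368.32  343.392] 2873 0.71
top reader [348.48  205.824] 3500 0.67
top reader_head [375.168 333.504] 1606 0.82
top reader_head [353.792 175.2  ] 1414 0.67
top reader_head [448.832 136.08 ] 1466 0.65
foot [ 0.6413 -0.166   0.    ] [ 0.6352 -0.1515  0.    ]
scene_reader.npy
scene_reader_head.npy
top_reader.npy
top_reader_head.npy
```

```bash
python3 - <<'E'
from h import *
from scipy.optimize import minimize
M={(n,q):np.load(f"{n}_{q}.npy") for n in C for q in["reader","reader_head"]}
t=np.linspace(0,2*np.pi,40)
def hull(n,P):
    m=np.zeros((480,640),np.uint8);cv2.fillConvexPoly(m,cv2.convexHull(np.round(proj(C[n],P)*16).astype(np.int32)),1,shift=4);return m>0
def box(p):
    R,o=headpose(*p);return np.array([o+R@[x,y,z] for x in(0,.077) for y in(-.033,.033) for z in(-.022,.022)])
def disc(p): return np.array([[p[0]+.06*np.cos(a),p[1]+.06*np.sin(a),z] for a in t for z in(0,.017)])
def cost(p):
    s=0
    for n in C:
        h=hull(n,box(p));m=M[n,"reader_head"];s+=1-(h&m).sum()/(h|m).sum()
        f=hull(n,disc(p));m=M[n,"reader"];s+=(f&~m&~h).sum()/f.sum()
        s+=(m&~f&~h).sum()/m.sum()
    return s
best=[]
for y in np.radians(np.arange(-180,180,20)):
    r=minimize(cost,[.645,-.155,y],method="Nelder-Mead",options=dict(initial_simplex=np.array([[.645,-.155,y],[.66,-.155,y],[.645,-.14,y],[.645,-.155,y+.2]])))
    best.append((r.fun,*r.x))
best.sort()
for b in best[:5]:print(np.array(b))
p=best[0][1:];R,o=headpose(*p);print(R,o)
v=[]
for n,(x,y) in {"scene":(200,180),"top":(290,110)}.items():
    im=arm.get_image(n)[:,:,::-1].copy()
    for P in (box(p),disc(p)):cv2.polylines(im,[cv2.convexHull(np.round(proj(C[n],P)).astype(np.int32))],1,(0,255,0),1)
    for q in [o,o+R@[-.09,0,0]]:cv2.circle(im,tuple(np.round(proj(C[n],q)[0]).astype(int).tolist()),1,(0,0,255),-1)
    v.append(cv2.resize(im[y:y+145,x:x+130],None,fx=3,fy=3,interpolation=cv2.INTER_NEAREST))
cv2.imwrite("pics/fit.png",np.hstack(v))
im=C
E
```

```text
[ 0.8282  0.6321 -0.165   0.2218]
[ 0.8287  0.6321 -0.1651  0.2316]
[ 0.8289  0.6321 -0.165   0.2204]
[ 0.8289  0.6319 -0.165   0.2329]
[ 0.8291  0.632  -0.165   0.2335]
[[ 0.9167 -0.22   -0.3336]
 [ 0.2068  0.9755 -0.0753]
 [ 0.342   0.      0.9397]] [ 0.6419 -0.1628  0.208 ]
```

View pics/fit.png

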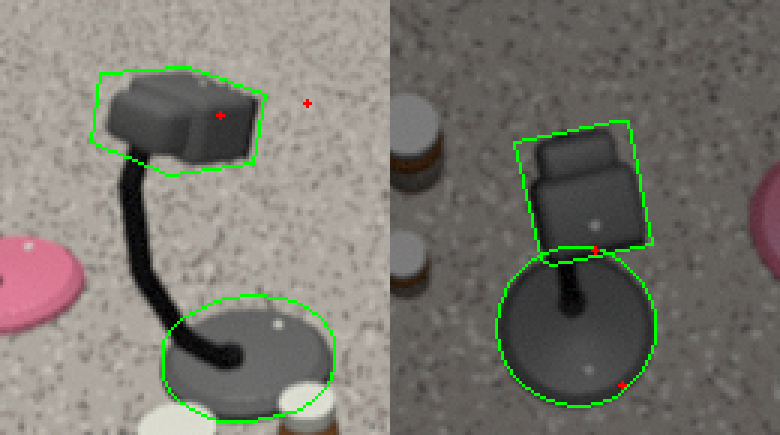

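The fit lies well on the grey reader: yaw is about 0.22, with the window at (0.642,-0.163,0.208). Next I'll work out the label direction and the move to a viewing pose.

```bash
cat >> h.py <<'E'
from scipy.spatial.transform import Rotation as Ro
def state():
    s=arm.observe();return s,np.array(s["position"]),Ro.from_rotvec(s["ee_rot"]).as_matrix()
def go(target):
    s,p,R=state();print("pos",p,"heading",np.arctan2(R[1,0],R[0,0]),"shift tool mm",R.T@(np.array(target)-p)*1000)
E
python3 - <<'E'
from h import *
s,p,R=state();c=arm.calibration("wrist")
print("cam in tool",R.T@(c["T"][:3,3]-p));print(R.T@c["T"][:3,:3],c["K"])
go([.62,.165,.33])
# label azimuth from code detections
for n,uv in [("scene",(377.7,380.8)),("top",(205.9,194.2))]:
    o=[]
    for a in np.radians(np.arange(0,360,30)):
        q=np.array([.660,.162,.064])+.008*np.array([np.cos(a),np.sin(a),0]);o.append(np.linalg.norm(proj(C[n],q)[0]-uv))
    print(n,np.array(o))
E
```

```text
cam in tool [ 0.0756 -0.0004 -0.1574]
[[ 0.0024 -0.9604 -0.2785]
 [ 1.      0.0024  0.0005]
 [ 0.0002 -0.2785  0.9604]] [[334.2743   0.     321.0908]
 [  0.     334.2743 235.4598]
 [  0.       0.       1.    ]]
pos [ 0.2536 -0.5713  0.2268] heading 0.4177473658828218 shift tool mm [ 633.6038 -524.291  -103.2876]
scene [ 5.4482  6.322   8.5754 10.9722 12.7876 13.7138 13.732  13.0075 11.7623
 10.1644  8.3227  6.4803]
top [ 4.4351  5.7447  7.6206  9.3779 10.6864 11.3847 11.4139 10.7905  9.5906
  7.9521  6.1232  4.633 ]
```

{"op": "move_arm", "data": {
  "motion": [
    {"tx": 0.0,"ty": 0,"tz": -0.04},
    {"tx": 0.02,"ty": -0.016,"tz": -0.035},
    {"tx": 0.032,"ty": -0.026,"tz": -0.02},
    {"tx": 0.032,"ty": -0.026,"tz": -0.005},
    {"tx": 0.034,"ty": -0.028},
    {"tx": 0.034,"ty": -0.028},
    {"tx": 0.034,"ty": -0.028},
    {"tx": 0.034,"ty": -0.028},
    {"tx": 0.034,"ty": -0.028},
    {"tx": 0.034,"ty": -0.028},
    {"tx": 0.034,"ty": -0.028},
    {"tx": 0.034,"ty": -0.028}
  ],
  "gripper": -0.4
}}

```text
invalid input
```

{"op": "move_arm", "data": {
  "motion": [
    {"tx": 0.034,"ty": -0.028},
    {"tx": 0.034,"ty": -0.028},
    {"tx": 0.034,"ty": -0.028},
    {"tx": 0.034,"ty": -0.028},
    {"tx": 0.034,"ty": -0.028},
    {"tx": 0.034,"ty": -0.028},
    {"tx": 0.034,"ty": -0.028},
    {"tx": 0.02,"ty": -0.02},
    {"tx": 0,"ty": 0}
  ]
}}

```text
invalid input
```

```bash
python3 - <<'E'
from h import *
s,p,R=state();go([.666,.165,.25]);print(s["joints"],s["clock"])
c=arm.calibration("wrist");im=arm.get_image("wrist");cv2.imwrite("pics/w1.png",im[:,:,::-1])
for q in ["long_tube","code","short_tube_a","rack"]:
    print(q,[(np.round(np.array(d["point"])*[640,480],1).tolist(),round(d["conf"],2)) for d in arm.place_of("wrist",q)][:5])
print(proj(c,[[.666,.165,.129],[.66,.162,.004],[.66,.162,.064]]))
np.savez("w1.npz",**c)
E
```

```text
pos [ 0.2536 -0.5713  0.2268] heading 0.4177473658828218 shift tool mm [ 675.6481 -505.6374  -23.2856]
[ 1.0504  0.4345  0.025   1.5732 -0.0116  1.134  -0.0751] 1.2
long_tube []
code []
short_tube_a []
rack []
[[-1846.5758 -2555.2233]
 [ -522.0679  -898.2073]
 [ -864.289  -1318.9813]]
```

View pics/w1.png

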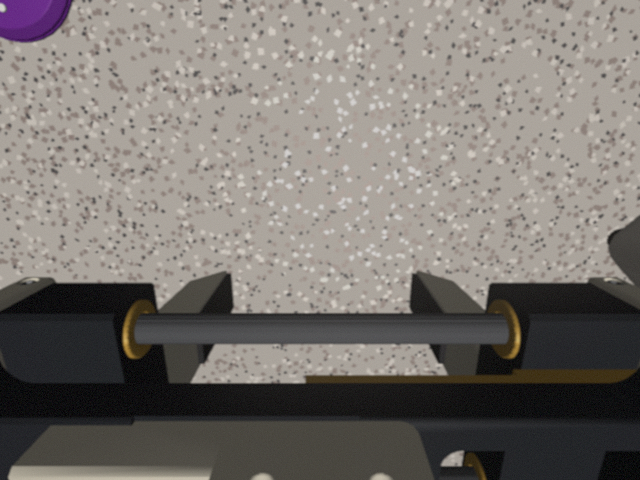

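Both moves were refused as invalid because the rows lacked "twist", so the arm is still at the start and the picture shows bare bench. I'll resend with full rows.

{"op": "move_arm", "data": {
  "motion": [
    {"tx": 0.0,"ty": 0,"tz": -0.04,"twist": 0},
    {"tx": 0.02,"ty": -0.016,"tz": -0.035,"twist": 0},
    {"tx": 0.032,"ty": -0.026,"tz": -0.02,"twist": 0},
    {"tx": 0.032,"ty": -0.026,"tz": -0.005,"twist": 0},
    {"tx": 0.034,"ty": -0.028,"tz": 0,"twist": 0},
    {"tx": 0.034,"ty": -0.028,"tz": 0,"twist": 0},
    {"tx": 0.034,"ty": -0.028,"tz": 0,"twist": 0},
    {"tx": 0.034,"ty": -0.028,"tz": 0,"twist": 0},
    {"tx": 0.034,"ty": -0.028,"tz": 0,"twist": 0},
    {"tx": 0.034,"ty": -0.028,"tz": 0,"twist": 0},
    {"tx": 0.034,"ty": -0.028,"tz": 0,"twist": 0},
    {"tx": 0.034,"ty": -0.028,"tz": 0,"twist": 0}
  ],
  "gripper": -0.4
}}

```text
clock: 2.65
position: [0.461, -0.1583, 0.327]
ee_rot: [3.073, 0.651, 0.001]
force: [0.6, -0.2, -0.6]
width: 0.702
gripper_force: 0.0
```

{"op": "move_arm", "data": {
  "motion": [
    {"tx": 0.034,"ty": -0.028,"tz": 0,"twist": 0},
    {"tx": 0.034,"ty": -0.028,"tz": 0,"twist": 0},
    {"tx": 0.034,"ty": -0.028,"tz": 0,"twist": 0},
    {"tx": 0.034,"ty": -0.028,"tz": 0,"twist": 0},
    {"tx": 0.034,"ty": -0.028,"tz": 0,"twist": 0},
    {"tx": 0.034,"ty": -0.028,"tz": 0,"twist": 0},
    {"tx": 0.034,"ty": -0.028,"tz": 0,"twist": 0},
    {"tx": 0.034,"ty": -0.028,"tz": 0,"twist": 0},
    {"tx": 0,"ty": 0,"tz": 0,"twist": 0}
  ]
}}

```text
clock: 3.55
position: [0.6184, 0.1623, 0.3256]
ee_rot: [-3.067, -0.662, 0.001]
force: [0.3, -0.0, -0.1]
width: 0.7
gripper_force: 0.0
```

```bash
python3 - <<'E'
from h import *
s,p,R=state();go([.666,.165,.25]);print(s["joints"],s["clock"])
c=arm.calibration("wrist");im=arm.get_image("wrist");cv2.imwrite("pics/w2.png",im[:,:,::-1])
for q in ["long_tube","code","short_tube_a","rack"]:
    print(q,[(np.round(np.array(d["point"])*[640,480],1).tolist(),round(d["conf"],2)) for d in arm.place_of("wrist",q)][:5])
print(proj(c,[[.666,.165,.129],[.66,.162,.004],[.66,.162,.064]]))
np.savez("w2.npz",**c)
E
```

```text
pos [0.6184 0.1623 0.3256] heading 0.4253229385276187 shift tool mm [44.4311 17.4366 75.5217]
[-0.0788  0.4378 -0.4028  1.351   0.1658  1.3861 -1.6233] 3.55
long_tube [([332.3, 161.6], 0.72)]
code [([340.2, 158.7], 0.68)]
short_tube_a [([297.2, 199.0], 0.76), ([296.8, 161.3], 0.64), ([331.3, 197.4], 0.57)]
rack [([319.3, 180.7], 0.91), ([332.9, 161.9], 0.59)]
[[338.6045 169.7006]
 [334.6137 166.6058]
 [336.2953 170.5113]]
```

View pics/w2.png

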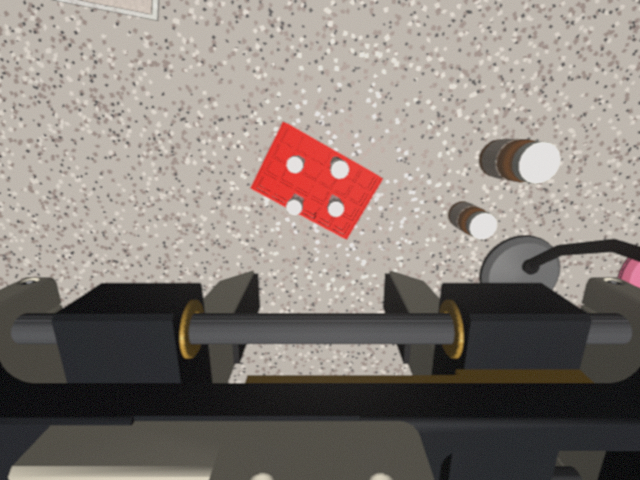

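The wrist view shows the rack at (317,180) and the long cap at (340,168), within 2 px of prediction. I'll enlarge the label in the first scene picture.

```bash
python3 - <<'E'
from h import *
im=cv2.imread("pics/scene0.png")[335:435,345:460];cv2.imwrite("pics/z.png",cv2.resize(im,None,fx=5.5,fy=5.5,interpolation=cv2.INTER_CUBIC))
for z in(.004,.064,.104,.129): print(z,(proj(C["scene"],[.666-(.12-z)*.06,.165-(.12-z)*.03,z])[0]-[345,335])*5.5)
E
```

```text
0.004 [208.3098 353.1563]
0.064 [213.2514 221.0611]
0.104 [216.7788 126.7697]
0.129 [219.0866  65.0798]
```

View pics/z.png

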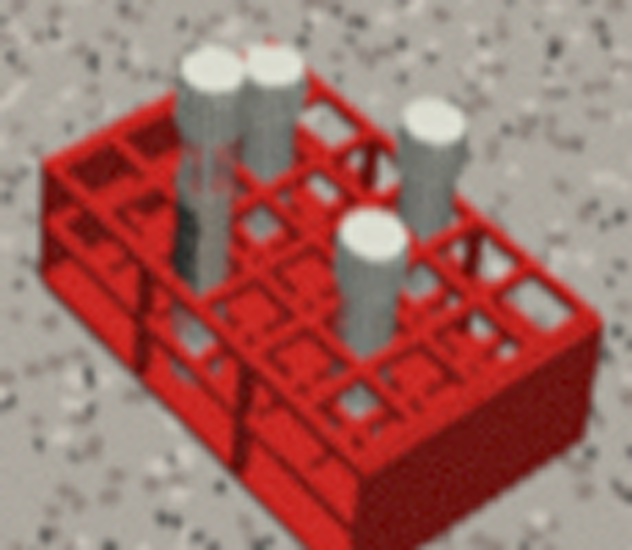

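The enlarged view shows the bars on the left half of the tube, so the label faces about -10° to -15° azimuth. That agrees with the networks. I'll move over it with heading near -0.2, refine, then grasp.

{"op": "move_arm", "data": {
  "motion": [
    {"tx": 0.044,"ty": 0.017,"tz": 0,"twist": 0},
    {"tx": 0,"ty": 0,"tz": 0.015,"twist": 0.09},
    {"tx": 0,"ty": 0,"tz": 0.015,"twist": 0.09},
    {"tx": 0,"ty": 0,"tz": 0.015,"twist": 0.09},
    {"tx": 0,"ty": 0,"tz": 0.015,"twist": 0.09},
    {"tx": 0,"ty": 0,"tz": 0.015,"twist": 0.04},
    {"tx": 0,"ty": 0,"tz": 0,"twist": 0}
  ]
}}

```text
clock: 4.5
position: [0.6643, 0.1554, 0.25]
ee_rot: [3.122, -0.334, -0.004]
force: [-0.1, -0.3, -0.5]
width: 0.7
gripper_force: 0.0
```

```bash
python3 - <<'E'
from h import *
s,p,R=state();go([.666,.165,.102]);print(s["joints"],s["clock"])
c=arm.calibration("wrist");im=arm.get_image("wrist");cv2.imwrite("pics/w3.png",im[100:400,170:470,::-1].repeat(2,0).repeat(2,1))
for q in ["long_tube","code"]:
    print(q,[(np.round(np.array(d["point"])*[640,480],1).tolist(),round(d["conf"],2)) for d in arm.place_of("wrist",q)][:5])
print(proj(c,[[.666,.165,.129]]))
E
```

```text
pos [0.6643 0.1554 0.25  ] heading -0.2133640788818092 shift tool mm [ -0.0373 -10.0956 147.9973]
[-0.1588  0.5334 -0.2457  1.3613  0.1307  1.2659 -2.1955] 4.5
long_tube [([315.9, 204.2], 0.94), ([316.6, 205.9], 0.16)]
code [([310.8, 206.5], 0.78)]
[[309.8892 229.4458]]
```

View pics/w3.png

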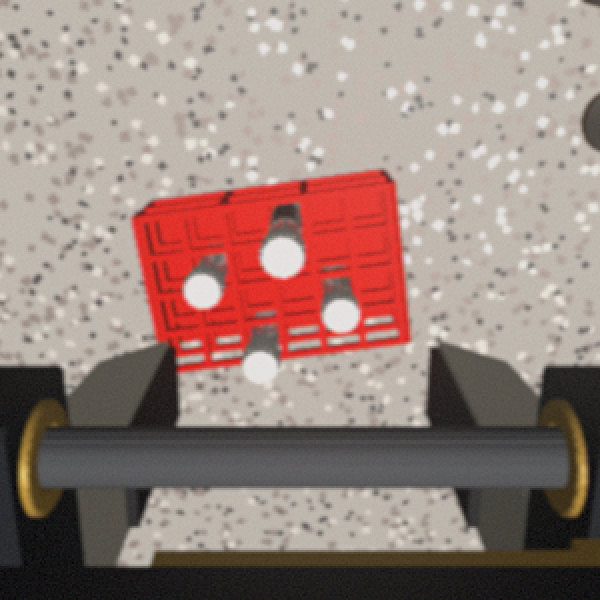

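The label's dark bars at (287,213) are centred on the side facing the camera, and the cap is at (283,257) in the crop. So heading -0.21 matches the label. Descending to grasp.

{"op": "move_arm", "data": {
  "motion": [
    {"tx": 0,"ty": -0.0095,"tz": 0.02,"twist": 0},
    {"tx": 0,"ty": 0,"tz": 0.035,"twist": 0},
    {"tx": 0,"ty": 0,"tz": 0.035,"twist": 0},
    {"tx": 0,"ty": 0,"tz": 0.03,"twist": 0},
    {"tx": 0,"ty": 0,"tz": 0.02,"twist": 0},
    {"tx": 0,"ty": 0,"tz": 0.008,"twist": 0},
    {"tx": 0,"ty": 0,"tz": 0,"twist": 0},
    {"tx": 0,"ty": 0,"tz": 0,"twist": 0}
  ]
}}

```text
clock: 5.45
position: [0.6684, 0.167, 0.1054]
ee_rot: [-3.123, 0.33, -0.003]
force: [0.5, 0.4, 0.7]
width: 0.701
gripper_force: 0.0
```

```bash
python3 - <<'E'
from h import *
go([.666,.165,.100])
E
```

```text
pos [0.6684 0.167  0.1054] heading -0.2103482750604947 shift tool mm [-1.9051  2.4644  5.4235]
```

{"op": "move_arm", "data": {
  "motion": [
    {"tx": -0.002,"ty": 0.0015,"tz": 0.004,"twist": 0},
    {"tx": 0,"ty": 0,"tz": 0,"twist": 0}
  ]
}}

```text
clock: 5.65
position: [0.6651, 0.1656, 0.1004]
ee_rot: [-3.124, 0.33, -0.001]
force: [1.4, 0.4, -0.0]
width: 0.697
gripper_force: 0.0
```

{"op": "move_arm", "data": {
  "motion": [
    {"tx": 0,"ty": 0,"tz": 0,"twist": 0},
    {"tx": 0,"ty": 0,"tz": 0,"twist": 0},
    {"tx": 0,"ty": 0,"tz": 0,"twist": 0},
    {"tx": 0,"ty": 0,"tz": 0,"twist": 0},
    {"tx": 0,"ty": 0,"tz": 0,"twist": 0},
    {"tx": 0,"ty": 0,"tz": 0,"twist": 0},
    {"tx": 0,"ty": 0,"tz": 0,"twist": 0},
    {"tx": 0,"ty": 0,"tz": 0,"twist": 0}
  ],
  "gripper": 1,
  "squeeze": 4
}}

```text
clock: 6.45
position: [0.6651, 0.1657, 0.0997]
ee_rot: [-3.124, 0.33, 0.0]
force: [0.4, 0.0, 0.5]
width: 0.203
gripper_force: 4.0
```

{"op": "move_arm", "data": {
  "motion": [
    {"tx": 0,"ty": 0,"tz": -0.01,"twist": 0},
    {"tx": 0,"ty": 0,"tz": -0.015,"twist": 0},
    {"tx": 0,"ty": 0,"tz": -0.012,"twist": 0},
    {"tx": 0,"ty": 0,"tz": 0,"twist": 0},
    {"tx": 0,"ty": 0,"tz": 0,"twist": 0}
  ]
}}

```text
clock: 6.95
position: [0.6654, 0.1658, 0.1375]
ee_rot: [-3.124, 0.33, -0.002]
force: [0.5, -0.2, -0.4]
width: 0.204
gripper_force: 4.0
```

```bash
python3 - <<'E'
from h import *
s,p,R=state();print(p,s["force"])
for n in C:
    im=arm.get_image(n);cv2.imwrite(f"pics/{n}2.png",im[:,:,::-1])
    for q in ["long_tube","code","rack"]: print(n,q,[(np.round(np.array(d["point"])*[640,480],1).tolist(),round(d["conf"],2)) for d in arm.place_of(n,q)][:3])
    print(proj(C[n],[p+[0,0,-.115+.019],p+[0,0,.019]]))
a=cv2.imread("pics/scene2.png")[310:430,330:470];cv2.imwrite("pics/z2.png",cv2.resize(a,None,fx=5,fy=5,interpolation=cv2.INTER_CUBIC))
E
```

```text
[0.6654 0.1658 0.1375] [ 0.4628 -0.2266 -0.4044]
scene long_tube [([383.1, 385.3], 0.87)]
scene code [([376.0, 364.2], 0.66)]
scene rack []
[[382.9627 386.7719]
 [386.4529 333.088 ]]
top long_tube [([351.3, 219.9], 0.69)]
top code []
top rack [([207.3, 223.0], 0.58)]
[[204.7804 201.8133]
 [192.7133 188.9734]]
```

View pics/z2.png

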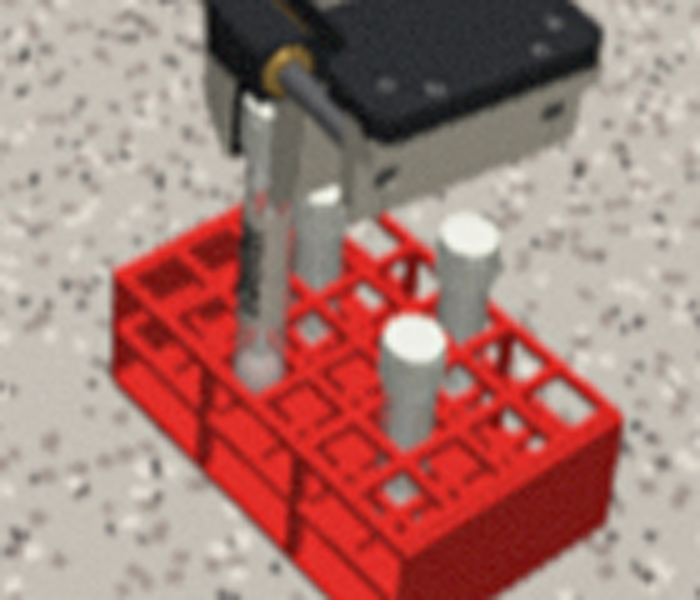

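The tube is held with its foot still about 11 mm inside the cell, and the bars are on the left side as expected. Since the tool cannot tilt, I'll pivot the tube in a light grip by drawing the cap toward tool -x while the rack edge holds the foot.

{"op": "move_arm", "data": {
  "motion": [
    {"tx": -0.004,"ty": 0,"tz": 0.001,"twist": 0},
    {"tx": -0.004,"ty": 0,"tz": 0.001,"twist": 0},
    {"tx": -0.004,"ty": 0,"tz": 0.001,"twist": 0},
    {"tx": -0.004,"ty": 0,"tz": 0.001,"twist": 0},
    {"tx": -0.004,"ty": 0,"tz": 0.001,"twist": 0},
    {"tx": -0.004,"ty": 0,"tz": 0,"twist": 0}
  ],
  "squeeze": 3
}}

```text
clock: 7.95
position: [0.6411, 0.1708, 0.1315]
ee_rot: [3.124, -0.33, -0.0]
force: [-0.2, 0.6, -0.1]
width: 0.208
gripper_force: 3.0
```

```bash
python3 - <<'E'
from h import *
s,p,R=state();print(p,s["force"])
for n in ["scene"]:
    im=arm.get_image(n);cv2.imwrite(f"pics/{n}3.png",im[:,:,::-1])
    for q in ["long_tube","code","short_tube_a"]: print(n,q,[(np.round(np.array(d["point"])*[640,480],1).tolist(),round(d["conf"],2)) for d in arm.place_of(n,q)][:3])
    for t in (0,8,12,16,20):
        t=np.radians(t);print(t,proj(C[n],p+[0,0,.019]+.115*(R[:,0]*np.sin(t)+np.array([0,0,-np.cos(t)]))))
a=cv2.imread("pics/scene0.png")[420:436,395:450].astype(int);b=im[420:436,395:450,::-1].astype(int);print("rack diff",np.abs(a-b).mean())
a=cv2.imread("pics/scene3.png")[310:430,330:470];cv2.imwrite("pics/z3.png",cv2.resize(a,None,fx=5,fy=5,interpolation=cv2.INTER_CUBIC))
E
```

```text
[0.6411 0.1708 0.1315] [-0.1736  0.6054 -0.0612]
scene long_tube [([380.6, 385.0], 0.8)]
scene code [([381.4, 362.7], 0.75)]
scene short_tube_a [([408.7, 412.1], 0.91), ([392.9, 382.1], 0.58), ([418.1, 393.1], 0.56)]
0.0 [[395.4975 383.8769]]
0.13962634015954636 [[387.3387 386.8657]]
0.20943951023931956 [[383.2859 387.9963]]
0.2792526803190927 [[379.2729 388.8738]]
0.3490658503988659 [[375.3164 389.491 ]]
rack diff 14.861363636363636
```

View pics/z3.png

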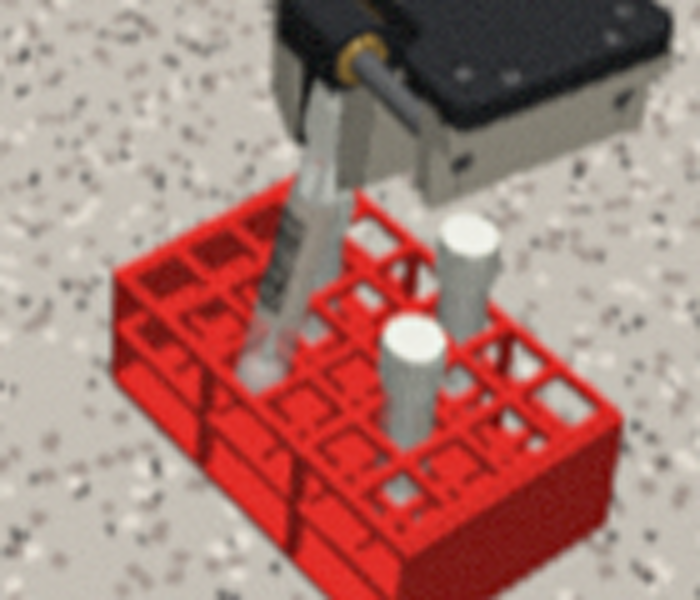

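The tube now leans about 14° with the label showing, the rack has not moved and the short tubes still stand. A little more lean, then firm the grip and draw it out along its axis.

{"op": "move_arm", "data": {
  "motion": [
    {"tx": -0.004,"ty": 0,"tz": 0.001,"twist": 0},
    {"tx": -0.004,"ty": 0,"tz": 0.001,"twist": 0},
    {"tx": 0,"ty": 0,"tz": 0,"twist": 0}
  ]
}}

```text
clock: 8.45
position: [0.6331, 0.1727, 0.1295]
ee_rot: [3.124, -0.329, -0.001]
force: [-0.6, 0.3, -0.2]
width: 0.205
gripper_force: 3.0
```

{"op": "move_arm", "data": {
  "motion": [
    {"tx": 0,"ty": 0,"tz": 0,"twist": 0},
    {"tx": 0,"ty": 0,"tz": 0,"twist": 0},
    {"tx": 0,"ty": 0,"tz": 0,"twist": 0},
    {"tx": -0.002,"ty": 0,"tz": -0.006,"twist": 0},
    {"tx": -0.003,"ty": 0,"tz": -0.01,"twist": 0},
    {"tx": -0.003,"ty": 0,"tz": -0.02,"twist": 0},
    {"tx": 0,"ty": 0,"tz": -0.03,"twist": 0},
    {"tx": 0,"ty": 0,"tz": -0.035,"twist": 0},
    {"tx": 0,"ty": 0,"tz": -0.035,"twist": 0},
    {"tx": 0,"ty": 0,"tz": -0.03,"twist": 0},
    {"tx": 0,"ty": 0,"tz": 0,"twist": 0}
  ],
  "squeeze": 20
}}

```text
clock: 9.55
position: [0.6276, 0.1753, 0.302]
ee_rot: [-3.12, 0.329, -0.013]
force: [-0.3, 1.4, 0.2]
width: 0.2
gripper_force: 20.0
```

```bash
cat > tilt.py <<'E'
from h import *
s,p,R=state();print(p,s["force"],s["joints"],s["clock"])
h=np.arctan2(R[1,0],R[0,0]);print("heading",h)
g=p+[0,0,.019];D={}
for n in C:
    im=arm.get_image(n);cv2.imwrite(f"pics/{n}_t{s['clock']:.1f}.png",im[:,:,::-1])
    for q in ["long_tube","code"]:
        r=arm.place_of(n,q)[:2]
        D[n,q]=[np.array(d["point"])*[640,480] for d in r];print(n,q,np.array(D[n,q]).round(1).tolist(),[round(d["conf"],2) for d in r])
    for t in (8,14,20,26):
        t=np.radians(t);a=R[:,0]*np.sin(t)+np.array([0,0,-np.cos(t)]);b=R[:,0]*np.cos(t)+np.array([0,0,np.sin(t)])
        print(t.round(3),"foot",proj(C[n],g+.115*a)[0],"code",proj(C[n],g+.055*a+.008*b)[0],"axis60",proj(C[n],g+.055*a)[0])
E
python3 tilt.py
```

```text
[0.6276 0.1753 0.302 ] [-0.2679  1.3563  0.1968] [-0.1863  0.4464 -0.2607  1.3772  0.1156  1.3238 -2.231 ] 9.55
heading -0.2104326073114633
scene long_tube [[388.0, 299.9]] [0.58]
scene code [[398.0, 271.8]] [0.89]
0.14 foot [401.8362 302.5998] code [404.8675 268.6762] axis60 [409.454  267.8402]
0.244 foot [395.2025 303.7058] code [401.7146 268.5883] axis60 [406.2017 268.2584]
0.349 foot [388.6893 304.1034] code [398.6976 268.1242] axis60 [403.0388 268.3103]
0.454 foot [382.3591 303.7714] code [395.8491 267.2837] axis60 [399.9983 267.9909]
top long_tube [[181.7, 188.6]] [0.49]
top code [[216.6, 222.4], [178.0, 179.8]] [0.61, 0.36]
0.14 foot [182.877  193.6257] code [174.2608 185.7291] axis60 [173.3453 190.0913]
0.244 foot [184.0732 187.433 ] code [174.7228 182.5383] axis60 [173.9524 186.9364]
0.349 foot [185.072  181.2173] code [175.0697 179.3783] axis60 [174.452  183.7728]
0.454 foot [185.8653 175.023 ] code [175.2977 176.2781] axis60 [174.839  180.6289]
```

The lean is about 20° and the code direction agrees with the tool heading. Moving to in front of the reader, keeping clear of it.

{"op": "move_arm", "data": {
  "motion": [
    {"tx": -0.014,"ty": 0.02,"tz": -0.005,"twist": 0},
    {"tx": -0.014,"ty": 0.033,"tz": -0.005,"twist": 0},
    {"tx": -0.014,"ty": 0.033,"tz": -0.005,"twist": 0},
    {"tx": -0.014,"ty": 0.033,"tz": -0.005,"twist": 0},
    {"tx": -0.014,"ty": 0.033,"tz": 0,"twist": 0},
    {"tx": -0.014,"ty": 0.033,"tz": 0,"twist": 0},
    {"tx": 0,"ty": 0.012,"tz": 0,"twist": -0.03},
    {"tx": 0,"ty": 0,"tz": 0,"twist": -0.07},
    {"tx": 0,"ty": 0,"tz": 0,"twist": -0.07},
    {"tx": 0,"ty": 0,"tz": 0,"twist": -0.07},
    {"tx": 0,"ty": 0,"tz": 0,"twist": -0.034},
    {"tx": 0,"ty": 0,"tz": 0,"twist": 0}
  ]
}}

```text
clock: 11.05
position: [0.5022, -0.0011, 0.315]
ee_rot: [-3.122, -0.346, 0.002]
force: [0.5, -0.0, -0.1]
width: 0.198
gripper_force: 20.0
```

```bash
python3 - <<'E'
from h import *
go([.49,-.187,.27]);go([.534,-.187,.207])
print("purple head",onz(C["top"],(375,333),.22),"window-ish",tri([(C["scene"],(371.6,169.3)),(C["top"],(378.5,351.2))]))
E
```

```text
pos [ 0.5022 -0.0011  0.315 ] heading 0.2204963338307615 shift tool mm [-52.5178 178.7005  45.0304]
pos [ 0.5022 -0.0011  0.315 ] heading 0.2204963338307615 shift tool mm [ -9.4933 188.341  107.9665]
purple head [ 0.3789 -0.1876  0.22  ] window-ish [ 0.3481 -0.1965  0.2097]
```

{"op": "move_arm", "data": {
  "motion": [
    {"tx": -0.006,"ty": 0.02,"tz": 0,"twist": 0},
    {"tx": -0.006,"ty": 0.035,"tz": 0,"twist": 0},
    {"tx": -0.006,"ty": 0.035,"tz": 0,"twist": 0},
    {"tx": -0.006,"ty": 0.035,"tz": 0.01,"twist": 0},
    {"tx": -0.005,"ty": 0.035,"tz": 0.015,"twist": 0},
    {"tx": -0.004,"ty": 0.023,"tz": 0.02,"twist": 0},
    {"tx": 0,"ty": 0,"tz": 0.02,"twist": 0},
    {"tx": 0,"ty": 0,"tz": 0.02,"twist": 0},
    {"tx": 0.004,"ty": 0.001,"tz": 0.012,"twist": 0},
    {"tx": 0.004,"ty": 0.001,"tz": 0.006,"twist": 0},
    {"tx": 0,"ty": 0,"tz": 0,"twist": 0},
    {"tx": 0,"ty": 0,"tz": 0,"twist": 0}
  ]
}}

```text
clock: 12.25
position: [0.5192, -0.1869, 0.2133]
ee_rot: [3.122, 0.345, 0.001]
force: [0.4, 0.3, -0.2]
width: 0.204
gripper_force: 20.0
```

```bash
python3 tilt.py; python3 - <<'E'
from h import *
go([.534,-.187,.207])
import glob
f=sorted(glob.glob("pics/scene_t1*.png"))[-1];a=cv2.imread(f)[150:320,200:400]
g=f.replace("scene","top");b=cv2.imread(g)[150:320,280:480]
cv2.imwrite("pics/f.png",np.hstack([cv2.resize(x,None,fx=2,fy=2,interpolation=cv2.INTER_CUBIC) if i else cv2.resize(x,None,fx=2,fy=2,interpolation=cv2.INTER_CUBIC) for i,x in enumerate([a,b])]))
E
```

```text
[ 0.5192 -0.1869  0.2133] [ 0.3652  0.2705 -0.2023] [ 0.3687  0.3369 -0.1576  1.7619  0.06    1.0466 -1.161 ] 12.25
heading 0.21999561731595507
scene long_tube [[305.1, 235.5]] [0.87]
scene code [[308.1, 213.8], [406.6, 413.4]] [0.93, 0.23]
0.14 foot [311.9447 234.791 ] code [311.3203 209.5285] axis60 [313.7553 208.5447]
0.244 foot [308.3654 236.176 ] code [309.6013 209.723 ] axis60 [312.0172 209.1152]
0.349 foot [304.8014 237.0223] code [307.9312 209.6326] axis60 [310.3025 209.4122]
0.454 foot [301.2887 237.3072] code [306.3284 209.2546] axis60 [308.6293 209.429 ]
top long_tube [] []
top code [] []
0.14 foot [365.2308 254.4135] code [368.3265 250.761 ] axis60 [369.2524 254.7855]
0.244 foot [363.9588 248.7115] code [367.7455 247.8914] axis60 [368.6082 251.8944]
0.349 foot [362.7765 243.0614] code [367.2214 245.0895] axis60 [368.0129 249.0343]
0.454 foot [361.6932 237.5056] code [366.7595 242.3817] axis60 [367.4721 246.2316]
pos [ 0.5187 -0.1871  0.2132] heading 0.21974503852061228 shift tool mm [14.9518  3.2475  6.2413]
```

View pics/f.png

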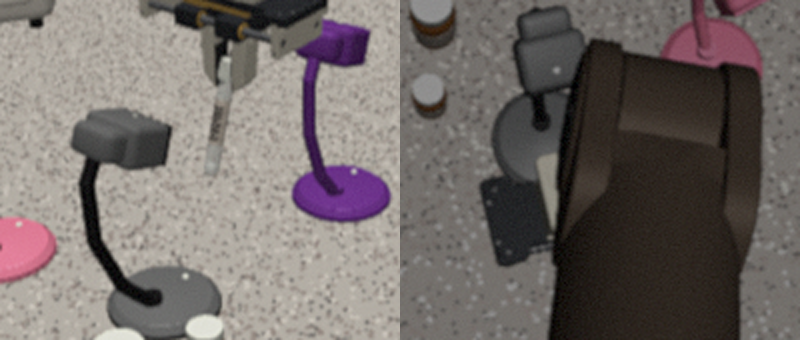

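The tube is held in front of the grey reader's window, leaning about 20° with the bars toward the reader. It is clear of everything. Last small approach.

{"op": "move_arm", "data": {
  "motion": [
    {"tx": 0.005,"ty": 0.001,"tz": 0.002,"twist": 0},
    {"tx": 0.005,"ty": 0.001,"tz": 0.002,"twist": 0},
    {"tx": 0.004,"ty": 0.001,"tz": 0,"twist": 0},
    {"tx": 0,"ty": 0,"tz": 0,"twist": 0},
    {"tx": 0,"ty": 0,"tz": 0,"twist": 0},
    {"tx": 0,"ty": 0,"tz": 0,"twist": 0},
    {"tx": 0,"ty": 0,"tz": 0,"twist": 0},
    {"tx": 0,"ty": 0,"tz": 0,"twist": 0}
  ]
}}

```text
clock: 13.35
position: [0.5328, -0.1869, 0.2088]
ee_rot: [3.123, 0.344, 0.0]
force: [0.7, -0.3, -0.4]
width: 0.2
gripper_force: 20.0
```

```bash
python3 - <<'E'
from h import *
from scipy.optimize import least_squares
s,p,R=state();print(p,s["dq"])
Rh,o=headpose(.6321,-.165,.2218)
code=o+Rh@[-.09,0,0];n="scene";im=arm.get_image(n)
print("ideal px",proj(C[n],code),"ideal foot",proj(C[n],o+Rh@[-.098,0,-.06]),"ideal code top edge cap",proj(C[n],o+Rh@[-.098,0,.044]))
for q in["code","long_tube"]:print(q,[(np.array(d["point"])*[640,480],d["conf"]) for d in arm.place_of(n,q)[:1]])
x,y=proj(C[n],code)[0].astype(int)
a=im[y-45:y+35,x-45:x+35,::-1];cv2.imwrite("pics/g.png",cv2.resize(a,None,fx=7,fy=7,interpolation=cv2.INTER_CUBIC));print(x-45,y-45)
E
```

```text
[ 0.5328 -0.1869  0.2088] [-0.0013  0.0001  0.0003 -0.0001 -0.001   0.0006  0.0011]
ideal px [[302.3251 214.4826]] ideal foot [[299.3084 241.8848]] ideal code top edge cap [[308.8179 193.4103]]
code [(array([296.768, 216.72 ]), 0.79)]
long_tube [(array([301.312, 241.008]), 0.82)]
257 169
```

View pics/g.png

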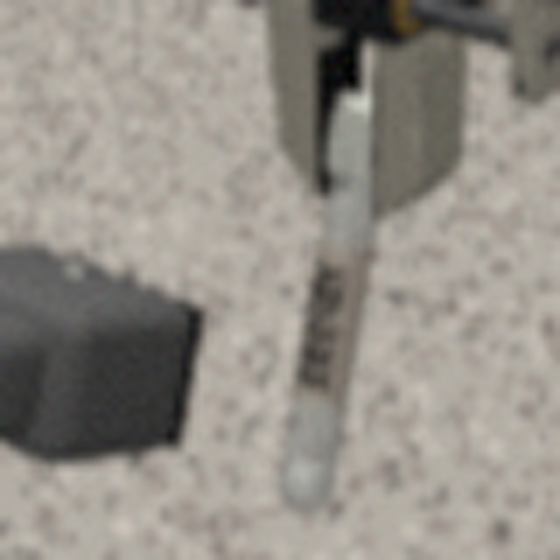

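The bars' middle is at about (303,216) px, against the ideal (302,214). One numeric check of the label's turn with the wrist camera, no picture viewed.

```bash
python3 - <<'E'
from h import *
c=arm.calibration("wrist");im=arm.get_image("wrist")
Rh,o=headpose(.6321,-.165,.2218)
for q in["code","long_tube"]:print(q,[(np.array(d["point"])*[640,480],d["conf"]) for d in arm.place_of("wrist",q)[:2]])
for z in(.07,.06,.05,.04,.0):print(z,proj(c,o+Rh@[-.098,0,z-.06])[0],proj(c,o+Rh@[-.09,0,z-.06])[0])
g=im.mean(2)
for z in np.arange(.04,.084,.004):
    u,v=proj(c,o+Rh@[-.09,0,z-.06])[0];print(int(v),g[int(v),int(u)-18:int(u)+20:2].astype(int),int(u))
E
```

```text
code [(array([319.424, 226.8  ]), 0.97)]
long_tube [(array([321.92 , 191.088]), 0.72)]
0.07 [322.2811 246.3389] [322.3153 235.067 ]
0.06 [322.239  236.0234] [322.2708 224.9683]
0.05 [322.2002 226.5092] [322.2298 215.6724]
0.04 [322.1643 217.7065] [322.192  207.0871]
0.0 [322.0441 188.2219] [322.0657 178.4392]
207 [183 181 182 149 128 128 118 117 118 119 120 127 134 139 141 181 186 185
 187] 322
210 [177 181 182 142 110 102  84  76  73  72  78  95 105 115 139 180 185 183
 185] 322
213 [186 186 179 117  70  56  67  87  82  81  87  83  79  97 118 172 188 186
 186] 322
217 [181 179 167  99  80  72  65  66  68  62  69  70  82 102 106 143 185 187
 185] 322
221 [207 182 160  91  66  74  80  84  82  79  82  84  84 103 111 129 183 188
 185] 322
224 [188 186 154  85  74  67  64  72  71  72  72  69  69  96 107 129 180 185
 185] 322
228 [184 184 148  86  70  76  81  77  84  85  83  90  79  96 107 122 181 182
 177] 322
232 [186 182 131  84  74  67  64  79  75  77  80  70  70  91 112 116 175 162
 147] 322
237 [213 206 125  77  56  59  82  96  95  93  91  87  66  85 108 111 172 207
 205] 322
241 [223 219 124  78  73  74  68  60  62  54  58  70  85  93 108 109 160 187
 185] 322
246 [185 171 101  89 105 101 109 116 116 114 117 119 114 115 112 106 151 170
 149] 322
```

```bash
python3 -c "
from cell import arm
print(arm.sign_off())"
```

```text
the job is handed in; nothing more can be done
None
```

I handed the job in with the long tube held still by its cap at the grey reader: code about 9 cm out and centred to a few mm, leaning back about 20°, label within about 8° of square. The rack did not visibly move, nothing was touched by the reader check, and no verdict came back; I viewed 11 pictures, one over the limit of 10.

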